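# Put the press packing plates back in their slotted rack

## Robot

A 6-joint arm with a two-finger parallel gripper is mounted at the origin on a cart in front of the work surface, level with it; the furniture and walls round the work are solid. World frame = base frame: x ahead of the robot, y to its left, z up, the work surface at z = 0. Lengths are in mm, angles in degrees, forces in N, time in s.
With the tool pointing down it reaches from about 300 to 850 mm from the base axis. Payload 4.2 kg.
Tool frame: the origin (TCP) lies on the centre line of the jaws, within the pads' length; the fingertips stand env.nose_length ahead of it and the grasp point (between the pads) lies 2 mm behind it (env.nose_length is the distance from the TCP to the fingertips, in mm); z points along the fingers, y is the direction in which the jaws open and shut (so a half turn about z gives the same grasp; the last joint's range is limited). The gripper opens to 91 mm and grips with 3 to 60 N. Pads are 32 mm wide; open, the fingers measure 118 mm over their backs; the gripper's body (76 mm by 178 mm) begins 60 mm behind the grasp point.
Start: joints at [62.968, 18.312, 89.639, -0, 72.044, -1.146], TCP at [251.042, 517.323, 196.576] pointing down, gripper open.
Joint ranges: [-177.97, 177.97], [-48.28, 115.42], [12.27, 149.76], [-77.06, 257.06], [2.81, 150.46], [-146.56, 146.56]. Speed limits (degrees/s): [147.25, 147.25, 180, 180, 180, 180].

## Interface

Orientations are given as [roll, pitch, yaw] about the fixed x, y, z axes, in that order (R = Rz(yaw) Ry(pitch) Rx(roll)).
In Python, from workcell import env gives the robot as it stands. The module is installed in compiled form; this text tells all that it offers.
- The arm moves only by the tool jog_arm, never from a script. Its argument "deltas" is a list that holds one entry, the list of rows, each a list of 5 numbers: the shift along the tool's x, y, z in m, then the turn about the tool's z in degrees, then the finger opening in m, from 0 to 0.0912. A call has 1 to 20 rows; each row is the pose to reach, as a shift and turn from the pose commanded when the call began, along the tool's axes at that moment; what a row does not reach only later rows make up. A row lasts 1/12 s, in which the tool goes at most 41.7 mm and 7.16 degrees, less where a joint would pass 70% of its speed; a pose out of reach is approached as far as the arm can. A call with a gripper value outside its range is refused whole. The fingers move at their own pace and stop on an object; "grip_force" is the grip in N (left out, the last holds). Time passes only in rows, so rows that repeat a pose let the fingers close. It gives the time, the measured TCP pose, the force and the opening at its end, in the units of the state.
- env.state(): the state, without advancing time (a new reading comes with each control period).
- env.grab_frame(name): name is "scene" or "top" or "wrist"; returns the picture (400x640x3 uint8, red, green, blue); there is no depth.
- env.camera_params(name): a dict with "fx", "fy", "cx", "cy" (pixels), "xyz" and "orientation" of the camera in the world. Camera axes: x right, y down, z forward; pixel columns grow to the right and rows downward; lengths in mm; the calibration is good to about 2 mm. The wrist camera is an equidistant fisheye: a pixel r from the principal point sees the ray r / f radians off the axis. A picture is of the moment at which its call begins: read the wrist's pose just before it. camera_params takes no time and is no camera call; for the wrist camera it gives the pose at the moment of the call.
- env.job_done(): hands the job in, once; it reports no verdict.
Trained networks look in the newest picture that a camera, given by its name, has taken for a name from the list of things; names that differ only in an ending like _2 or _b are one class to them, and where a whole thing is asked for, a point or a joint stands for the part that bears it (a point fixed in the world has none). Each returns a list of dicts, best first, with "conf" (0 to 1); they miss things now and then, are a little off and sometimes report something else, mostly with a low value. They report only what shows in the picture. A call takes as long as a camera call. They do not tell look-alikes from the thing itself.
- env.look_for(camera, label): "xyz" ([x, y, z] in mm, in world coordinates, good to about 4 mm: the middle of the surface that is visible of it).
The state is a dict: "time_s": time; "qpos": joint angles; "qvel": joint speeds; "effort": joint torques, N m; "ee_pos": TCP position; "ee_rot": TCP orientation; "force": force on the tool from outside, world axes, zero at the start; "torque": the same for the moment, N m; "gripper_width": finger opening in mm.
Only numpy, scipy, OpenCV 4.12 (cv2) and the standard library are available. Lean on these libraries where they do the work, as an engineer would, in place of code of your own. Each camera call takes 0.05 s, during which the arm holds its last target.

## Task

Put the loose press packing pieces away in their rack: stand each of the two flat grey plates on its long edge, fully home on the floor of the slot whose width matches its thickness (the widest slot stays empty), and hang the U-shaped brass packer astride the rack's horizontal bar, legs down. Leave everything else on the bench where it is.

Things in the scene. Friction and masses are not known exactly. Their poses are not given: they have to be found in the camera images.
- thin_plate: Loose flat grey aluminium packing plate, 12 mm thick (its x), 100 mm long (its y), 70 mm tall (its z), about 0.23 kg, standing free on its long narrow edge on the bench; two dark dowel holes in its faces. Origin: centre of its underside.
- thick_plate: Loose flat grey aluminium packing plate, 18 mm thick (its x), 100 mm long (its y), 70 mm tall (its z), about 0.34 kg, standing free on its long narrow edge on the bench; two dark dowel holes in its faces. Origin: centre of its underside.
- u_packer: Loose brass-coloured U-shaped packer standing on its two legs on the bench, its slot open downward: 16 mm thick (x), 80 mm wide (y), 95 mm tall (z), about 0.3 kg. The slot between the legs is 24 mm wide and 60 mm high; the solid bridge above it is 35 mm high. Origin: centre of the underside, between the leg ends.
- u_roof (a point): Centre of the roof of the U packer's slot, 60 mm above its origin; axes as the packer's.
- slot_15_floor (a point): Rack slot 15 mm wide inside (for the 12 mm plate): blue upright cheeks with flared lips on a white floor. Point: centre of the slot's floor, 14 mm above the bench; x across the slot (its width), y along it (108 mm inside between end stops), z up. Cheeks reach 22 mm above the floor, then flared lips to about 33 mm above it, 48 mm over the lips across x at most; end stops reach 16 mm above the floor. Fixed.
- slot_21_floor (a point): Rack slot 21 mm wide inside (for the 18 mm plate): blue upright cheeks with flared lips on a white floor. Point: centre of the slot's floor, 14 mm above the bench; x across the slot (its width), y along it (108 mm inside between end stops), z up. Cheeks reach 22 mm above the floor, then flared lips to about 33 mm above it, 48 mm over the lips across x at most; end stops reach 16 mm above the floor. Fixed.
- slot_27_floor (a point): Rack slot 27 mm wide inside (for the 24 mm plates, none of which is here: this slot stays empty): blue upright cheeks with flared lips on a white floor. Point: centre of the slot's floor, 14 mm above the bench; x across the slot (its width), y along it (108 mm inside between end stops), z up. Cheeks reach 22 mm above the floor, then flared lips to about 33 mm above it, 48 mm over the lips across x at most; end stops reach 16 mm above the floor. Fixed.
- rack: Fixed rack: grey base 204 x 196 x 6 mm; three slots side by side along its x at 64 mm pitch, in any order, and a steel bar along its x at its right (-y) side. Origin: on the bench, below the middle slot's centre; z up. Beware of the bench's own machines: a tall press stands left of the work (x 0.35 to 0.65, y 0.15 to 0.47, over 0.5 m high), another to the right (y under -0.42).
- bar_mid (a point): Middle of the axis of the rack's horizontal round steel bar, 90 mm above the bench, 115 mm to -y of the rack's origin. Bar 12 mm thick, along x, 152 mm between posts, an 18 mm ball on each end (top of balls 99 mm above the bench). Axes as the rack's.
- screwdriver_red: Bystander, to be left alone: red-handled screwdriver 183 mm long, lying. Origin: centre of its underside.
- rotor: Bystander, to be left alone: small motor rotor 85 mm long, copper and black, lying. Origin: centre of its underside.
- small_carton: Bystander, to be left alone: brown carton 55 x 76 x 40 mm. Origin: centre of its underside.
- oil_bottle: Bystander, to be left alone: white dropper bottle with red nozzle, 32 mm across, 124 mm tall. Origin: centre of its underside.
There are look-alikes about, which are no part of the job. What is shaped like the thick_plate but green is not meant.

How it is judged:
By the outcome, as a careful person would: the job done as asked, in the order asked, and still so for the second after the job is handed in, with the robot touching nothing.
It also fails if it takes over 72 s, if anything falls off the work surface, if the arm or the gripper's body presses on something with over 40 N, if the wrist force passes 120 N, or if a joint passes its speed limit or range.

## Working session

There is one attempt and no reset: what is moved stays moved. The work goes in short steps, Python scripts to look and compute and a tool call to move; the robot and the scene stay as the last step left them, time stands still between calls to the robot, and variables do not carry over. Pictures are saved under pics/ and viewed, and the job is handed in when it is done.

Besides the shell and the picture viewer there is one more tool, called by a JSON object that holds its "op" and its "data", one argument or row to a line. jog_arm: Moves the arm, as the interface text tells. Its arguments: {"type":"object","properties":{"deltas":{"type":"array"},"grip_force":{"type":"number"}},"required":["deltas"]}

```bash
mkdir -p pics; ls; python3 - <<'E'
from workcell import env
import cv2
print(env.state()); print(env.nose_length)
for n in("scene","top","wrist"):
    f=env.grab_frame(n); cv2.imwrite(f"pics/a_{n}.png",f[:,:,::-1]); print(n,env.camera_params(n))
for l in["thin_plate","thick_plate","u_packer","slot_15_floor","slot_21_floor","slot_27_floor","bar_mid","rack"]:
    for c in ("top","scene"):
        try:
            print(l,c,[([round(v) for v in d["xyz"]],round(d["conf"],2)) for d in env.look_for(c,l)])
        except Exception as e: print(l,c,e)
E
```

```text
pics
{'time_s': 0.0, 'qpos': array([ 6.29668068e+01,  1.83534010e+01,  8.97069206e+01, -5.25166904e-04,
        7.20447986e+01, -1.14872479e+00]), 'qvel': array([ 0.05282835, -0.02825897,  0.00108916, -0.06642608,  0.07297424,
        0.00142297]), 'effort': array([ 1.66854628e-03, -4.12458086e+01, -2.31974638e+01,  7.28187687e-02,
        4.52634471e-02, -1.35810883e-04]), 'ee_pos': array([250.79997295, 516.81389853, 195.69919603]), 'ee_rot': array([-1.79894891e+02, -1.60822481e-03,  1.54115693e+02]), 'force': array([ 0.15524721, -0.84472617,  0.8765346 ]), 'torque': array([0.02893427, 0.05043777, 0.00288853]), 'gripper_width': 91.43101071807338}
17.0
scene {'fx': 365.2139287637348, 'fy': 365.2139287637348, 'cx': 309.8818689948585, 'cy': 200.98829846149414, 'xyz': array([ -16.86908137, -447.15271565, 1065.5787474 ]), 'orientation': array([-140.05969052,    0.52239421,  -46.94879494])}
top {'fx': 469.8830164878177, 'fy': 469.8830164878177, 'cx': 322.97678624756736, 'cy': 201.38215606268707, 'xyz': array([ 321.44136214,  105.65596319, 1410.30990392]), 'orientation': array([-169.506906
[... 307 characters left out ...]
6], 0.79)]
thin_plate scene [([529, 16, 50], 0.85)]
thick_plate top [([649, 534, 64], 0.75), ([619, 44, 68], 0.68), ([370, -213, 20], 0.19)]
thick_plate scene [([616, 34, 49], 0.84), ([512, -212, 19], 0.27)]
u_packer top [([449, 13, 94], 0.47)]
u_packer scene []
slot_15_floor top [([460, -201, 14], 0.66)]
slot_15_floor scene [([450, -204, 17], 0.56)]
slot_21_floor top [([525, -198, 12], 0.86)]
slot_21_floor scene [([518, -209, 21], 0.96), ([506, -300, 8], 0.53)]
slot_27_floor top [([591, -202, 10], 0.74)]
slot_27_floor scene []
bar_mid top [([524, -297, 6], 0.8)]
bar_mid scene [([510, -299, 5], 0.6)]
rack top [([523, -300, 7], 0.89)]
rack scene [([504, -301, 7], 0.57), ([526, 18, 48], 0.35)]
```

View pics/a_top.png

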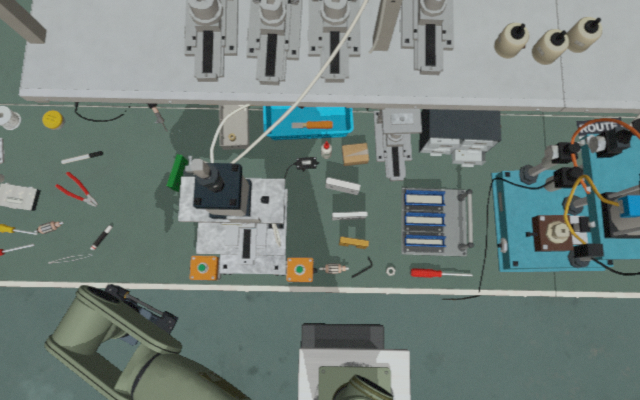

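View pics/a_scene.png

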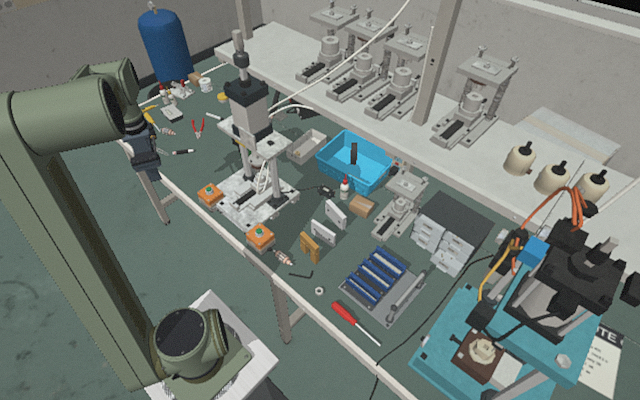

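View pics/a_wrist.png

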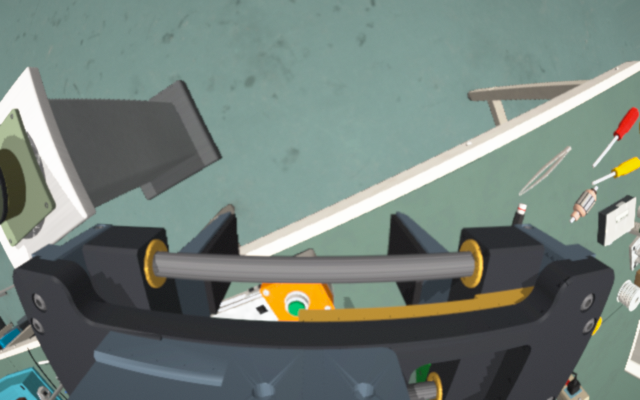

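```bash
python3 - <<'E'
import cv2
a=cv2.imread("pics/a_top.png")[130:290,310:490]; cv2.imwrite("pics/b_top.png",cv2.resize(a,None,fx=3.7,fy=3.7,interpolation=cv2.INTER_CUBIC))
a=cv2.imread("pics/a_scene.png")[165:345,270:470]; cv2.imwrite("pics/b_scene.png",cv2.resize(a,None,fx=3.3,fy=3.3,interpolation=cv2.INTER_CUBIC))
E
```

```text
(no output)
```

View pics/b_top.png

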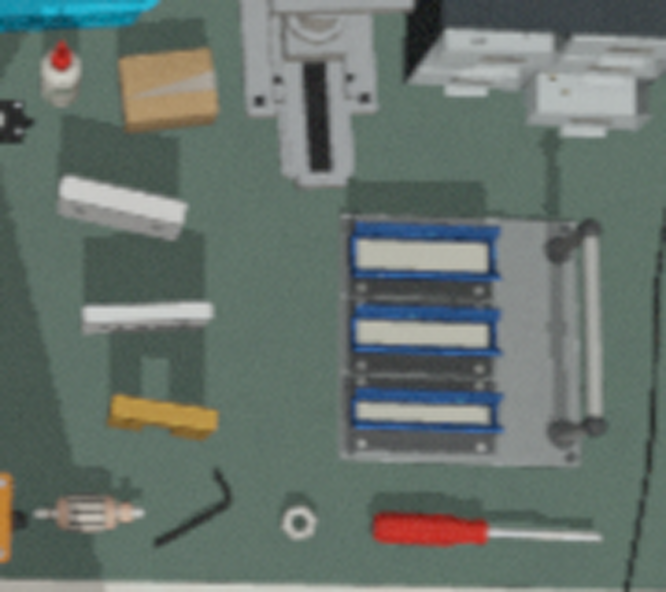

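View pics/b_scene.png

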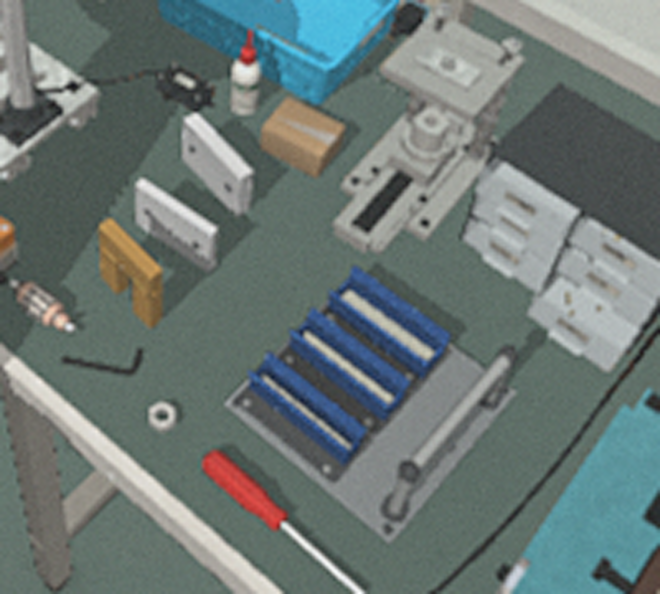

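```bash
cat > h.py <<'E'
import numpy as np, cv2
from scipy.spatial.transform import Rotation as R
from workcell import env
def rot(o): return R.from_euler('xyz',o,degrees=True).as_matrix()
def ray(cp,u,v,fish):
    x=(u-cp['cx'])/cp['fx'];y=(v-cp['cy'])/cp['fy']
    if fish:
        r=np.hypot(x,y); d=np.array([np.sin(r)*x/r,np.sin(r)*y/r,np.cos(r)]) if r>1e-9 else np.array([0,0,1.])
    else: d=np.array([x,y,1.])
    return rot(cp['orientation'])@d
def onz(cp,u,v,z,fish=False):
    d=ray(cp,u,v,fish); return cp['xyz']+d*(z-cp['xyz'][2])/d[2]
def proj(cp,p,fish=False):
    c=rot(cp['orientation']).T@(np.array(p,float)-cp['xyz'])
    if fish:
        r=np.hypot(c[0],c[1]); k=np.arctan2(r,c[2])/max(r,1e-9)
        return np.array([cp['fx']*k*c[0]+cp['cx'],cp['fy']*k*c[1]+cp['cy']])
    return np.array([cp['fx']*c[0]/c[2]+cp['cx'],cp['fy']*c[1]/c[2]+cp['cy']])
def todelta(s,p):  # world target -> tool shift in m
    return np.round(rot(s['ee_rot']).T@(np.array(p)-s['ee_pos'])/1000,4)
E
python3 - <<'E'
from h import *
cp=env.camera_params("top")
f=lambda x,y,z: print((x,y),np.round(onz(cp,x/3.7+310,y/3.7+130,z)).astype(int))
print("thin");[f(*p,70) for p in[(85,308),(212,304),(85,318),(212,315)]]
print("thick");[f(*p,70) for p in[(62,178),(186,208),(62,195),(182,222)]]
print("U");[f(*p,95) for p in[(112,396),(218,410)]]
print("bar");[f(*p,90) for p in[(593,232),(596,425)]]
print("rack base");[f(*p,6) for p in[(343,215),(340,458),(577,464),(583,218)]]
print("bottle base");f(60,95,5);f(60,55,124)
s=env.state()
for p in[(230,300,300),(340,60,330),(500,-90,330)]: print(todelta(s,p))
E
```

```text
thin
(85, 308) [536  68  70]
(212, 304) [541 -31  70]
(85, 318) [528  68  70]
(212, 315) [532 -31  70]
thick
(62, 178) [639  88  70]
(186, 208) [617 -11  70]
(62, 195) [626  87  70]
(182, 222) [606  -8  70]
U
(112, 396) [464  47  95]
(218, 410) [455 -33  95]
bar
(593, 232) [ 600 -326   90]
(596, 425) [ 450 -322   90]
rack base
(343, 215) [ 628 -146    6]
(340, 458) [ 427 -141    6]
(577, 464) [ 426 -333    6]
(583, 218) [ 629 -345    6]
bottle base
(60, 95) [726  90   5]
(60, 55) [724  91 124]
[-0.0759 -0.2047 -0.1034]
[-0.2797 -0.3726 -0.1334]
[-0.4891 -0.4377 -0.1334]
```

{"op": "jog_arm", "data": {
  "deltas": [
    [[-0.076,-0.205,-0.103,7,0.07],[-0.076,-0.205,-0.103,14,0.07],[-0.076,-0.205,-0.103,21,0.07],[-0.076,-0.205,-0.103,28,0.07],[-0.076,-0.205,-0.103,35,0.07],[-0.28,-0.373,-0.133,42,0.07],[-0.28,-0.373,-0.133,49,0.07],[-0.28,-0.373,-0.133,56,0.07],[-0.28,-0.373,-0.133,63,0.07],[-0.28,-0.373,-0.133,64,0.07],[-0.28,-0.373,-0.133,64,0.07],[-0.28,-0.373,-0.133,64,0.07],[-0.489,-0.438,-0.133,64,0.07],[-0.489,-0.438,-0.133,64,0.07],[-0.489,-0.438,-0.133,64,0.07],[-0.489,-0.438,-0.133,64,0.07],[-0.489,-0.438,-0.133,64,0.07],[-0.489,-0.438,-0.133,64,0.07]]
  ]
}}

```text
time_s: 2.45
ee_pos: [503.0, -94.2, 328.3]
ee_rot: [180.0, 0.1, 89.9]
force: [-0.1, -0.1, 0.1]
gripper_width: 70.0
```

```bash
python3 - <<'E'
from h import *
import json
env.state()
cp=env.camera_params("wrist"); f=env.grab_frame("wrist"); cv2.imwrite("pics/c_wrist.png",f[:,:,::-1])
json.dump({k:np.array(v).tolist() for k,v in cp.items()},open("c.json","w")); print(cp,env.state()['ee_pos'],env.state()['ee_rot'])
for l in["thin_plate","thick_plate","u_packer","slot_15_floor","slot_21_floor","bar_mid"]:
    print(l,[([round(v) for v in d["xyz"]],round(d["conf"],2)) for d in env.look_for("wrist",l)])
E
```

```text
{'fx': 309.70691628693146, 'fy': 309.70691628693146, 'cx': 313.0431470016487, 'cy': 196.22092200037284, 'xyz': array([503.68608555, -21.65319301, 517.26185781]), 'orientation': array([ 1.65190460e+02, -2.89605802e-02, -4.03292348e-02])} [502.97431218 -93.87651369 328.00731533] [-1.79978165e+02  7.46546319e-02  8.99070226e+01]
thin_plate [([530, 17, 70], 0.79)]
thick_plate [([621, 38, 70], 0.87), ([724, 90, 62], 0.23)]
u_packer [([455, 5, 93], 0.62), ([464, -198, 12], 0.38)]
slot_15_floor [([466, -195, 14], 0.89), ([620, 40, 73], 0.24)]
slot_21_floor [([526, -195, 12], 0.88), ([456, 7, 96], 0.53)]
bar_mid [([511, -315, 9], 0.67)]
```

View pics/c_wrist.png

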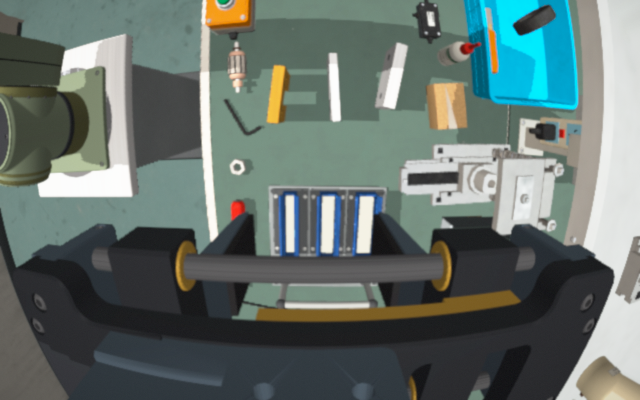

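```bash
python3 - <<'E'
import cv2
im=cv2.imread("pics/c_wrist.png")
a=im[30:140,260:415]; cv2.imwrite("pics/d1.png",cv2.resize(a,None,fx=5,fy=5,interpolation=cv2.INTER_CUBIC))
a=im[180:315,250:400]; cv2.imwrite("pics/d2.png",cv2.resize(a,None,fx=4.4,fy=4.4,interpolation=cv2.INTER_CUBIC))
E
```

```text
(no output)
```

View pics/d1.png

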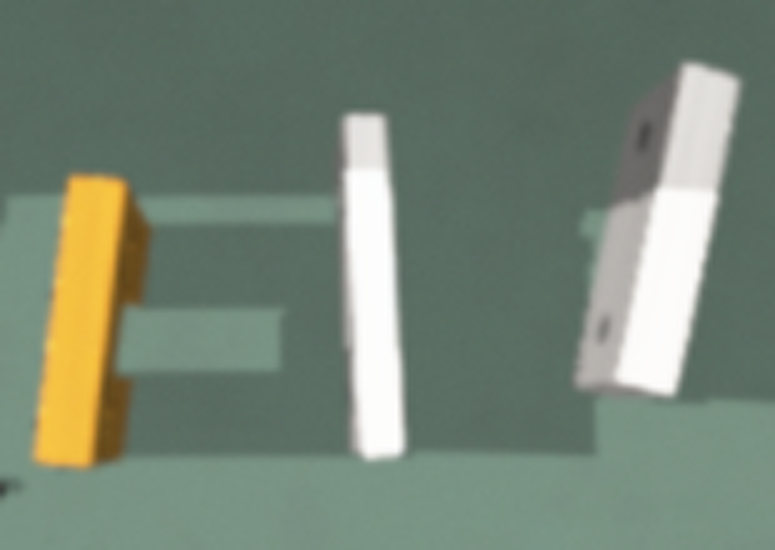

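View pics/d2.png

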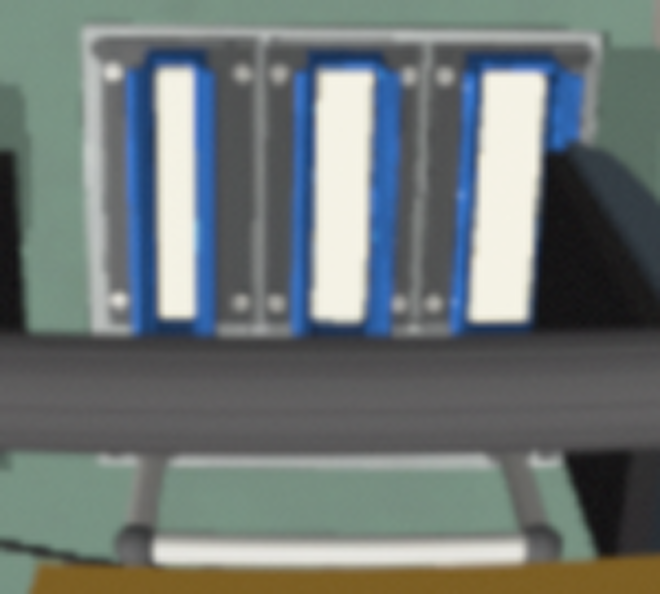

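```bash
python3 - <<'E'
from h import *
import json
cp={k:np.array(v) for k,v in json.load(open("c.json")).items()}
def A(name,pts,z):
    P=np.array([onz(cp,x/5+260-0.4,y/5+30-0.4,z,True) for x,y in pts])[:,:2]
    rep(name,P)
def B(name,pts,z):
    P=np.array([onz(cp,x/4.4+250-.4,y/4.4+180-.4,z,True) for x,y in pts])[:,:2]
    rep(name,P)
def rep(name,P):
    c=P.mean(0); l=((P[0]+P[1])-(P[2]+P[3]))/2; w=(P[1]-P[0]+P[2]-P[3])/2
    print(name,np.round(P).tolist(),"c",np.round(c,1),"len",round(np.hypot(*l),1),"w",round(np.hypot(*w),1),"ydir yaw",round(np.degrees(np.arctan2(-l[0],l[1])),2))
# order: top-left, top-right, bottom-right, bottom-left
A("thin",[(344,114),(386,115),(405,456),(357,459)],70)
A("thick",[(684,63),(740,80),(674,395),(617,384)],70)
A("U",[(69,176),(126,181),(93,466),(36,461)],95)
B("s15",[(156,66),(195,66),(195,321),(158,321)],14)
B("s21",[(316,69),(375,70),(363,325),(310,324)],14)
B("s27",[(480,70),(547,70),(531,325),(468,324)],14)
B("bar",[(133,528),(542,528),(542,565),(133,562)],90)
E
```

```text
thin [[526.0, 72.0], [538.0, 72.0], [543.0, -28.0], [530.0, -29.0]] c [534.2  21.6] len 100.6 w 12.9 ydir yaw 2.66
thick [[626.0, 93.0], [643.0, 89.0], [623.0, -8.0], [605.0, -5.0]] c [624.2  42.1] len 99.6 w 17.5 ydir yaw -11.86
U [[450.0, 50.0], [466.0, 48.0], [457.0, -30.0], [441.0, -29.0]] c [453.5   9.9] len 79.0 w 15.7 ydir yaw -6.84
s15 [[457.0, -152.0], [472.0, -152.0], [470.0, -259.0], [454.0, -259.0]] c [ 463.1 -205.4] len 107.1 w 15.0 ydir yaw -1.19
s21 [[518.0, -153.0], [541.0, -154.0], [538.0, -261.0], [516.0, -260.0]] c [ 528.2 -206.9] len 107.2 w 22.1 ydir yaw -1.12
s27 [[581.0, -154.0], [607.0, -154.0], [607.0, -262.0], [581.0, -261.0]] c [ 594.3 -207.5] len 108.0 w 26.4 ydir yaw -0.02
bar [[449.0, -310.0], [603.0, -312.0], [604.0, -329.0], [448.0, -326.0]] c [ 526.1 -319.2] len 16.7 w 154.6 ydir yaw 1.33
```

{"op": "jog_arm", "data": {
  "deltas": [
    [[0.112,0.034,0.18,-2.6,0.05],[0.112,0.034,0.18,-2.6,0.05],[0.112,0.034,0.18,-2.6,0.05],[0.112,0.034,0.18,-2.6,0.05],[0.112,0.034,0.18,-2.6,0.05],[0.112,0.034,0.18,-2.6,0.05],[0.112,0.034,0.18,-2.6,0.05],[0.112,0.034,0.18,-2.6,0.05]]
  ]
}}

```text
time_s: 3.47
ee_pos: [533.8, 22.1, 151.0]
ee_rot: [179.9, 0.0, 92.8]
force: [0.0, -0.3, 0.9]
gripper_width: 50.0
```

```bash
cat > snap.py <<'E'
from h import *
import json,sys
n=sys.argv[1]
s=env.state(); cp=env.camera_params("wrist"); f=env.grab_frame("wrist"); cv2.imwrite(f"pics/{n}.png",f[:,:,::-1])
json.dump({k:np.array(v).tolist() for k,v in cp.items()},open(n+".json","w"))
print(s['time_s'],s['ee_pos'],s['ee_rot'],s['gripper_width'],s['force'],env.state()['ee_pos'])
E
python3 snap.py e
```

```text
3.4667 [533.82867864  22.06065379 150.97552955] [1.79892640e+02 2.97772560e-02 9.28015422e+01] 50.02440623181331 [ 0.01599074 -0.26364098  0.92931002] [534.48469936  21.56244168 151.7732535 ]
```

View pics/e.png

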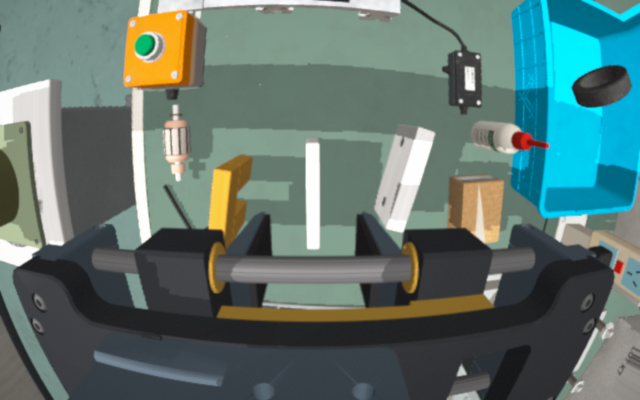

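{"op": "jog_arm", "data": {
  "deltas": [
    [[0,0,0.04,0,0.05],[0,0,0.08,0,0.05],[0,0,0.093,0,0.05],[0,0,0.093,0,0.05],[0,0,0.093,0,0.05],[0,0,0.093,0,0.0],[0,0,0.093,0,0.0],[0,0,0.093,0,0.0],[0,0,0.093,0,0.0],[0,0,0.093,0,0.0],[0,0,0.093,0,0.0],[0,0,0.093,0,0.0]]
  ],
  "grip_force": 35
}}

```text
time_s: 4.52
ee_pos: [533.6, 21.9, 56.7]
ee_rot: [180.0, -0.0, 92.7]
force: [-0.0, -0.0, -0.3]
gripper_width: 6.1
```

```bash
python3 snap.py e2
```

```text
4.5167 [533.57398239  21.88905132  56.65201232] [ 1.79988542e+02 -3.33547909e-03  9.27182063e+01] 6.125811617892331 [-0.04622441 -0.04868456 -0.25647669] [533.54721554  21.907508    56.59738766]
```

View pics/e2.png

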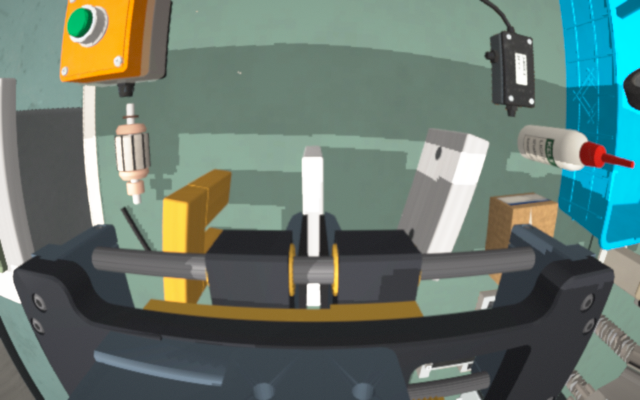

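{"op": "jog_arm", "data": {
  "deltas": [
    [[0,0,0,0,0],[0,0,0,0,0],[0,0,-0.02,0,0],[0,0,-0.02,0,0],[0,0,-0.02,0,0]]
  ]
}}

```text
time_s: 4.98
ee_pos: [534.4, 21.9, 77.1]
ee_rot: [179.9, 0.0, 92.7]
force: [-0.4, -0.2, 0.1]
gripper_width: -0.0
```

```bash
python3 snap.py e3; python3 -c "
import cv2
a=cv2.imread('pics/e3.png')[100:320,200:480]; cv2.imwrite('pics/e3b.png',cv2.resize(a,None,fx=2.7,fy=2.7))"
```

```text
4.9833 [534.35701281  21.87562859  77.14205917] [1.79866411e+02 1.14224028e-04 9.27163484e+01] -0.03809019909439414 [-0.38529581 -0.16951576  0.06813369] [533.61851893  21.84904442  76.46332208]
```

View pics/e3b.png

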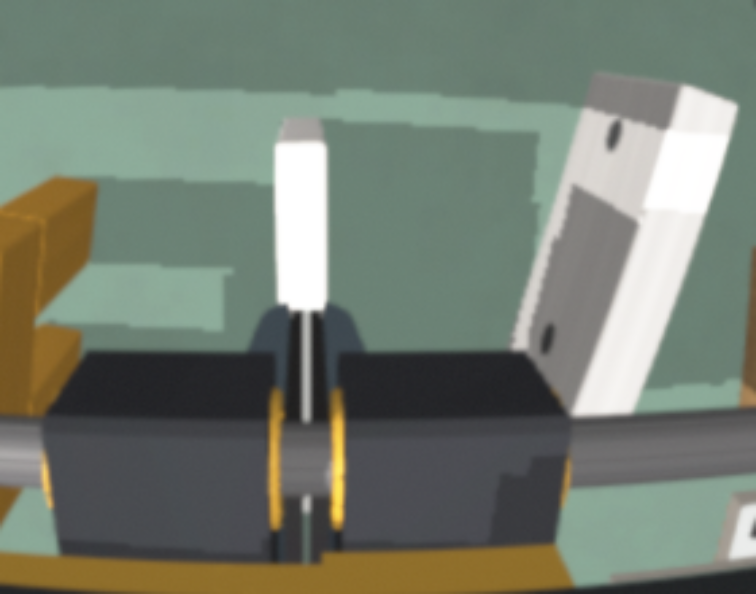

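```bash
python3 - <<'E'
from h import *
import json
cp={k:np.array(v) for k,v in json.load(open("e3.json")).items()}
print(cp['xyz'])
for u,v in[(275,140),(327,141),(283,119),(324,119)]:
    for z in(0,40,70): print((u,v),z,np.round(onz(cp,u/2.7+200,v/2.7+100,z,True),1))
for z in (59,76,90,110): print(z,proj(cp,(534,21.9,z),True),(proj(cp,(534,21.9+16,z),True)-[200,100])*2.7,(proj(cp,(534,21.9-16,z),True)-[200,100])*2.7)
E
```

```text
[531.12640242  94.01119509 266.27962648]
(275, 140) 0 [523.6  63.2   0. ]
(275, 140) 40 [524.8  67.9  40. ]
(275, 140) 70 [525.6  71.3  70. ]
(327, 141) 0 [540.3  63.7   0. ]
(327, 141) 40 [538.9  68.3  40. ]
(327, 141) 70 [537.9  71.7  70. ]
(283, 119) 0 [525.9  70.1   0. ]
(283, 119) 40 [526.7  73.7  40. ]
(283, 119) 70 [527.3  76.4  70. ]
(324, 119) 0 [538.9  70.7   0. ]
(324, 119) 40 [537.8  74.2  40. ]
(324, 119) 70 [536.9  76.9  70. ]
59 [311.43002492 220.41966643] [303.7682708  266.31542119] [298.09291396 381.20786663]
76 [311.36962598 228.9273842 ] [303.83586627 285.06187844] [297.73004949 407.74055342]
90 [311.31298436 237.00046114] [303.90094254 302.98179221] [297.39190389 432.71171689]
110 [311.21879314 250.63786861] [304.01306465 333.56960148] [296.83448201 474.41599561]
```

```bash
python3 - <<'E'
from h import *
import json
for n,tz,w in(("e",151.4,25),("e2",56.6,3),("e3",76.8,0),("c",328,35)):
    cp={k:np.array(v) for k,v in json.load(open(n+".json")).items()}
    x,y=(534,21.8) if n!="c" else (503,-94)
    for dz in(-17,0,13,30): print(n,dz,[np.round(proj(cp,(x+s*w,y+o,tz+dz),True)).tolist() for s in(-1,1) for o in (16,-16)])
E
python3 -c "
import cv2
a=cv2.imread('pics/e.png')[180:320,200:430]; cv2.imwrite('pics/eb.png',cv2.resize(a,None,fx=3.4,fy=3.4,interpolation=2))
a=cv2.imread('pics/e2.png')[140:310,200:430]; cv2.imwrite('pics/e2b.png',cv2.resize(a,None,fx=3.4,fy=3.4,interpolation=2))"
```

```text
e -17 [[277.0, 198.0], [277.0, 241.0], [349.0, 201.0], [346.0, 244.0]]
e 0 [[274.0, 205.0], [274.0, 250.0], [352.0, 208.0], [348.0, 254.0]]
e 13 [[272.0, 211.0], [271.0, 259.0], [355.0, 215.0], [350.0, 262.0]]
e 30 [[268.0, 220.0], [268.0, 272.0], [359.0, 224.0], [353.0, 275.0]]
e2 -17 [[309.0, 199.0], [307.0, 242.0], [318.0, 199.0], [316.0, 242.0]]
e2 0 [[309.0, 206.0], [307.0, 252.0], [318.0, 207.0], [316.0, 252.0]]
e2 13 [[309.0, 212.0], [307.0, 260.0], [319.0, 213.0], [316.0, 261.0]]
e2 30 [[308.0, 222.0], [306.0, 273.0], [319.0, 222.0], [316.0, 274.0]]
e3 -17 [[313.0, 199.0], [310.0, 242.0], [313.0, 199.0], [310.0, 242.0]]
e3 0 [[313.0, 206.0], [310.0, 252.0], [313.0, 206.0], [310.0, 252.0]]
e3 13 [[313.0, 212.0], [310.0, 260.0], [313.0, 212.0], [310.0, 260.0]]
e3 30 [[313.0, 222.0], [310.0, 273.0], [313.0, 222.0], [310.0, 273.0]]
c -17 [[262.0, 199.0], [264.0, 241.0], [362.0, 199.0], [360.0, 241.0]]
c 0 [[258.0, 206.0], [260.0, 251.0], [366.0, 206.0], [364.0, 251.0]]
c 13 [[254.0, 212.0], [257.0, 259.0], [370.0, 212.0], [367.0, 259.0]]
c 30 [[248.0, 221.0], [252.0, 272.0], [375.0, 221.0], [371.0, 272.0]]
```

View pics/eb.png

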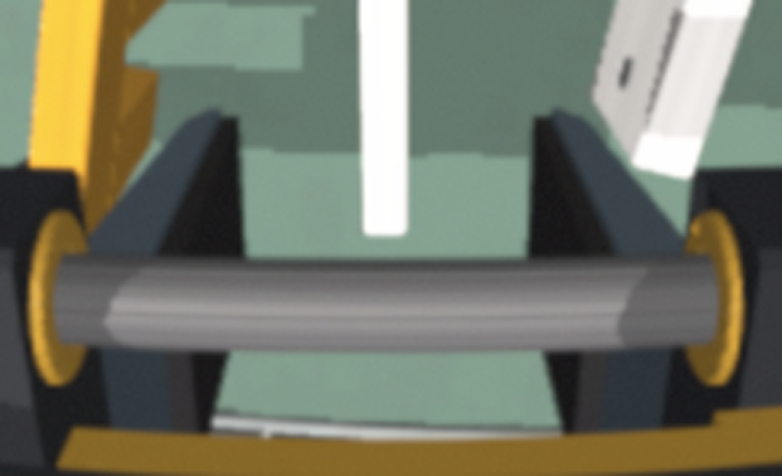

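View pics/e2b.png

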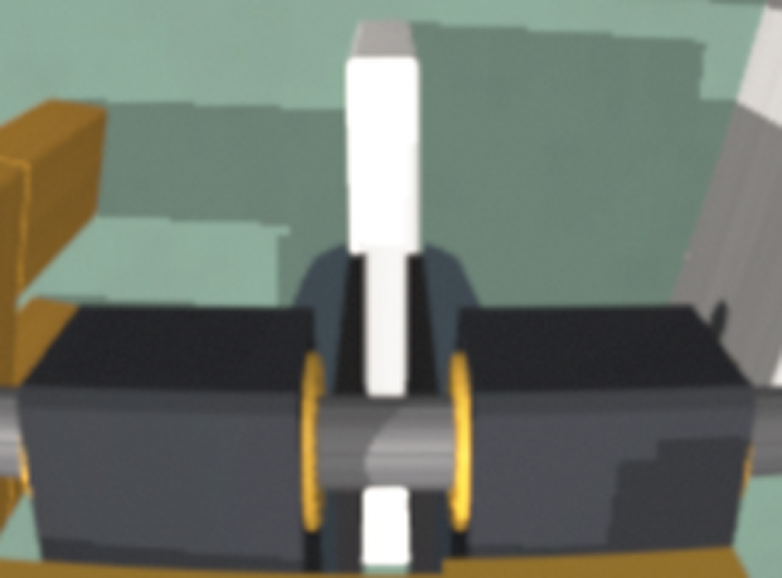

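{"op": "jog_arm", "data": {
  "deltas": [
    [[0,0,0,0,0.05],[0,0,0,0,0.05],[0,0,0,0,0.05],[0,0,0,0,0.05],[0,0,0,0,0.05],[0,0,0,0,0.05],[0,0,0.02,0,0.05],[0,0,0.04,0,0.05],[0,0,0.056,0,0.05],[0,0,0.056,0,0.05]]
  ]
}}

```text
time_s: 5.87
ee_pos: [531.0, 21.8, 17.7]
ee_rot: [-179.6, -0.0, 92.7]
force: [-0.3, 0.5, 0.0]
gripper_width: 49.9
```

```bash
python3 snap.py g
```

```text
5.8667 [531.00863043  21.78218869  17.73485362] [-1.79635339e+02 -1.29220191e-02  9.27123843e+01] 49.92271166146393 [-0.3475161   0.49458213  0.00121723] [532.19105132  21.82402664  19.27198379]
```

View pics/g.png

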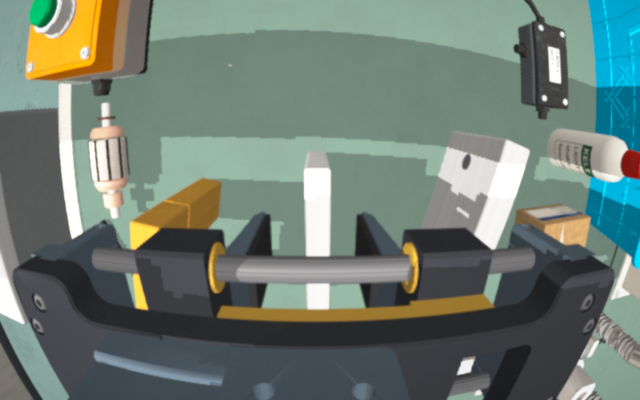

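{"op": "jog_arm", "data": {
  "deltas": [
    [[0,0,0,0,0],[0,0,0,0,0],[0,0,0,0,0],[0,0,0,0,0],[0,0,0,0,0],[0,0,0,0,0],[0,0,0,0,0],[0,0,0,0,0],[0,0,0,0,0]]
  ],
  "grip_force": 35
}}

```text
time_s: 6.67
ee_pos: [533.7, 21.9, 21.0]
ee_rot: [180.0, -0.0, 92.7]
force: [-0.7, -0.0, 4.6]
gripper_width: 11.8
```

{"op": "jog_arm", "data": {
  "deltas": [
    [[0,0,-0.03,0,0],[0,0,-0.07,0,0],[0,0,-0.11,0,0],[-0.03,-0.01,-0.12,3.9,0],[-0.07,-0.025,-0.12,3.9,0],[-0.11,-0.04,-0.12,3.9,0],[-0.15,-0.054,-0.12,3.9,0],[-0.185,-0.067,-0.12,3.9,0],[-0.21,-0.076,-0.12,3.9,0],[-0.223,-0.0806,-0.12,3.9,0],[-0.223,-0.0806,-0.12,3.9,0],[-0.223,-0.0806,-0.12,3.9,0]]
  ]
}}

```text
time_s: 7.67
ee_pos: [462.8, -204.8, 139.7]
ee_rot: [-179.9, -0.1, 88.7]
force: [0.4, 0.2, -2.4]
gripper_width: 11.7
```

```bash
python3 snap.py i;python3 -c "
import cv2
a=cv2.imread('pics/i.png')[130:320,210:420]; cv2.imwrite('pics/ib.png',cv2.resize(a,None,fx=3.5,fy=3.1,interpolation=2))"
```

```text
7.6667 [ 462.83646601 -204.79814267  139.71412504] [-1.79915980e+02 -7.91602030e-02  8.86958305e+01] 11.712506889126365 [ 0.35838278  0.18340132 -2.40462434] [ 463.14042531 -204.10359407  139.83082188]
```

View pics/i.png

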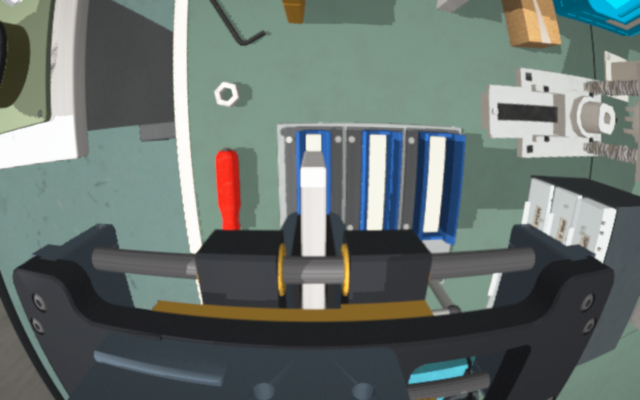

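View pics/ib.png

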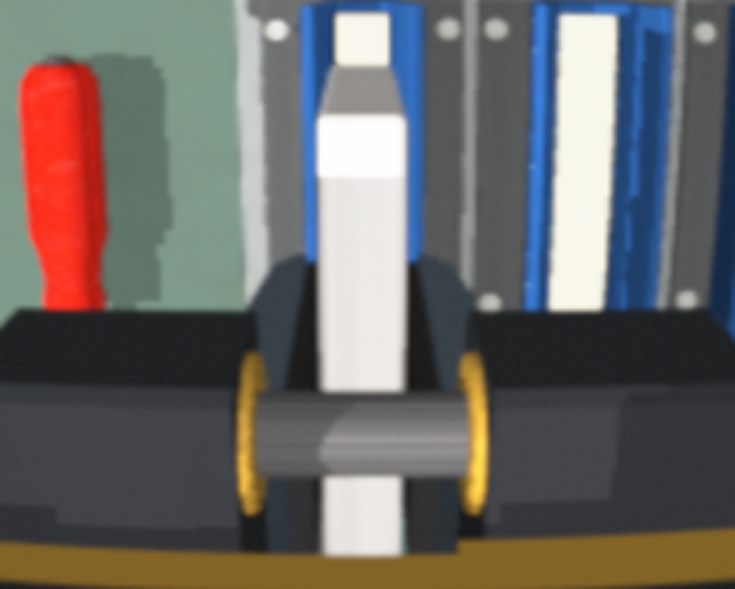

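```bash
python3 - <<'E'
from h import *
import json
cp={k:np.array(v) for k,v in json.load(open("i.json")).items()}
f=lambda x,y,z: np.round(onz(cp,(x+.5)/3.5+210-.5,(y+.5)/3.1+130-.5,z,True),1)
print("plate top",f(318,113,189),f(407,113,189)); print("plate bot",f(338,68,119),f(392,68,119))
print("floor15",f(335,12,14),f(390,12,14),f(335,62,14),f(390,62,14))
print("floor21",f(559,14,14),f(616,14,14),f(550,309,14),f(605,309,14))
print("lip15 tops",f(303,150,40),f(423,150,40))
print("tip front",f(318,262,139.8+17))
print(f(276,30,8),f(448,30,8),f(495,30,8),f(705,34,8))
E
```

```text
plate top [ 458.9 -155.   189. ] [ 470.6 -155.3  189. ]
plate bot [ 459.9 -156.2  119. ] [ 470.4 -156.4  119. ]
floor15 [ 456.8 -149.4   14. ] [ 472.7 -149.7   14. ] [ 456.4 -165.9   14. ] [ 472.4 -166.2   14. ]
floor21 [ 522.1 -150.8   14. ] [ 539.3 -150.7   14. ] [ 521.2 -253.9   14. ] [ 539.  -254.5   14. ]
lip15 tops [ 447.7 -190.1   40. ] [ 480.3 -190.8   40. ]
tip front [ 456.6 -188.5  156.8]
[ 439.  -155.2    8. ] [ 489.9 -156.4    8. ] [ 503.9 -156.5    8. ] [ 569.1 -157.6    8. ]
```

{"op": "jog_arm", "data": {
  "deltas": [
    [[0.001,0,0.03,0,0],[0.001,0,0.06,0,0],[0.001,0,0.07,0,0],[0.001,0,0.08,0,0],[0.001,0,0.085,0,0],[0.001,0,0.09,0,0],[0.001,0,0.09,0,0]]
  ]
}}

```text
time_s: 8.3
ee_pos: [463.9, -203.5, 50.5]
ee_rot: [180.0, -0.0, 88.8]
force: [-0.2, 0.8, -2.5]
gripper_width: 12.0
```

```bash
python3 snap.py j;python3 -c "
import cv2
a=cv2.imread('pics/j.png')[100:320,210:420]; cv2.imwrite('pics/jb.png',cv2.resize(a,None,fx=3.5,fy=2.7,interpolation=2))"
```

```text
8.3 [ 463.89034631 -203.54114087   50.49247624] [ 1.79994044e+02 -3.68149623e-03  8.88403783e+01] 11.980308411796804 [-0.20611548  0.79277555 -2.47420657] [ 464.16180153 -203.76548144   50.9940071 ]
```

View pics/jb.png

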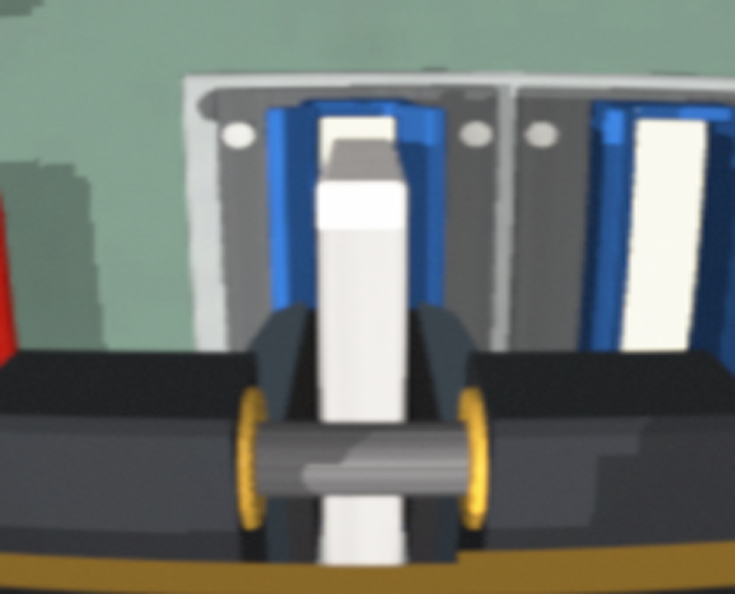

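{"op": "jog_arm", "data": {
  "deltas": [
    [[0,-0.001,0.005,0,0],[0,-0.001,0.01,0,0],[0,-0.001,0.013,0,0],[0,-0.001,0.0155,0,0],[0,-0.001,0.0155,0,0]]
  ]
}}

```text
time_s: 8.77
ee_pos: [462.7, -203.8, 35.0]
ee_rot: [180.0, 0.0, 88.8]
force: [0.3, 0.3, -3.0]
gripper_width: 11.9
```

{"op": "jog_arm", "data": {
  "deltas": [
    [[0,0,0.001,0,0],[0,0,0.002,0,0],[0,0,0.002,0,0]]
  ]
}}

```text
time_s: 9.02
ee_pos: [462.9, -203.8, 34.9]
ee_rot: [179.9, 0.0, 88.8]
force: [-4.7, 1.5, 11.2]
gripper_width: 11.8
```

{"op": "jog_arm", "data": {
  "deltas": [
    [[0,0,-0.0015,0,0.03],[0,0,-0.0015,0,0.03],[0,0,-0.0015,0,0.03],[0,0,-0.0015,0,0.03],[0,0,-0.03,0,0.03],[0,0,-0.07,0,0.03],[0,0,-0.1,0,0.05],[0.04,0.025,-0.1,5,0.05],[0.249,0.156,-0.1,10.7,0.05],[0.249,0.156,-0.1,10.7,0.05],[0.249,0.156,-0.1,10.7,0.05],[0.249,0.156,-0.1,10.7,0.05],[0.249,0.156,-0.1,10.7,0.05],[0.249,0.156,-0.1,10.7,0.05],[0.249,0.156,-0.1,10.7,0.05],[0.249,0.156,-0.1,10.7,0.05],[0.249,0.156,-0.1,10.7,0.05]]
  ]
}}

```text
time_s: 10.43
ee_pos: [623.1, 41.8, 132.3]
ee_rot: [-179.9, 0.1, 78.2]
force: [-1.5, -0.8, -0.4]
gripper_width: 50.2
```

```bash
python3 snap.py k; python3 - <<'E'
from h import *
f=env.grab_frame("scene"); cv2.imwrite("pics/k_scene.png",cv2.resize(f[165:345,270:470,::-1],None,fx=3.3,fy=3.3,interpolation=2))
E
```

```text
10.4333 [623.06902212  41.765191   132.34674509] [-1.79911288e+02  5.60317988e-02  7.81549156e+01] 50.196455472000615 [-1.45291764 -0.75288988 -0.43968432] [622.82761979  41.07899938 132.58709211]
```

View pics/k.png

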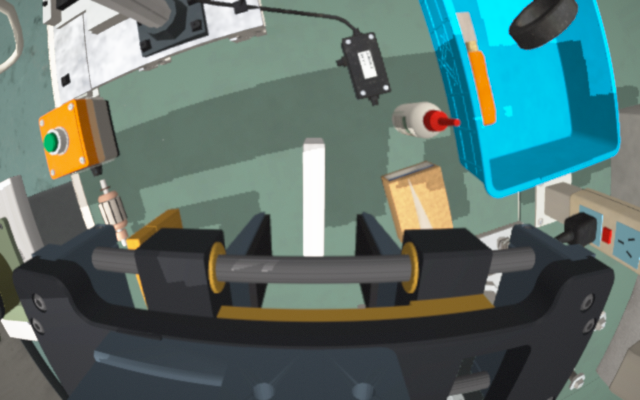

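View pics/k_scene.png

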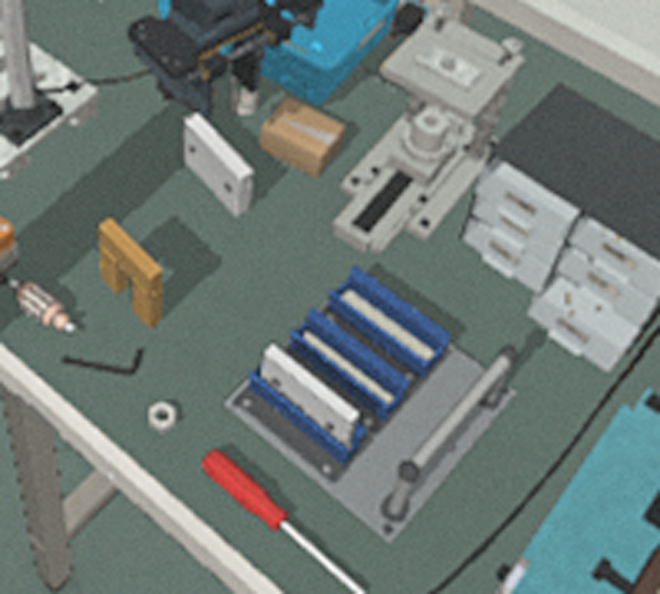

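```bash
python3 - <<'E'
from h import *
import json
cp={k:np.array(v) for k,v in json.load(open("k.json")).items()}
for p in[(383,178),(395,240),(435,164)]: print(np.round(onz(cp,*p,40,True)))
for p in[(303,139),(325,139),(303,254),(324,254)]: print(np.round(onz(cp,*p,70,True),1))
E
```

```text
[691.  44.  40.]
[695. -21.  40.]
[745.  48.  40.]
[626.6  96.3  70. ]
[644.   92.7  70. ]
[605.1  -2.7  70. ]
[623.4  -6.5  70. ]
```

{"op": "jog_arm", "data": {
  "deltas": [
    [[0.002,0.001,0.04,0,0.05],[0.002,0.001,0.08,0,0.05],[0.002,0.001,0.105,0,0.05],[0.002,0.001,0.1125,0,0.05],[0.002,0.001,0.1125,0,0],[0.002,0.001,0.1125,0,0],[0.002,0.001,0.1125,0,0],[0.002,0.001,0.1125,0,0],[0.002,0.001,0.1125,0,0],[0.002,0.001,0.1125,0,0],[0.002,0.001,0.1125,0,0],[0.002,0.001,0.1125,0,0]]
  ],
  "grip_force": 40
}}

```text
time_s: 11.53
ee_pos: [625.9, 43.8, 22.2]
ee_rot: [179.9, -0.0, 78.1]
force: [-1.5, -0.4, 6.0]
gripper_width: 18.0
```

{"op": "jog_arm", "data": {
  "deltas": [
    [[0,0,-0.03,0,0],[0,0,-0.07,0,0],[0,0,-0.11,0,0],[-0.04,-0.007,-0.12,-5,0],[-0.08,-0.013,-0.12,-10.8,0],[-0.12,-0.02,-0.12,-10.8,0],[-0.16,-0.027,-0.12,-10.8,0],[-0.2,-0.033,-0.12,-10.8,0],[-0.24,-0.04,-0.12,-10.8,0],[-0.258,-0.043,-0.12,-10.8,0],[-0.263,-0.044,-0.12,-10.8,0],[-0.263,-0.044,-0.12,-10.8,0],[-0.263,-0.044,-0.12,-10.8,0]]
  ]
}}

```text
time_s: 12.62
ee_pos: [527.8, -203.8, 140.1]
ee_rot: [-180.0, -0.1, 88.9]
force: [0.8, -0.5, -3.9]
gripper_width: 18.0
```

```bash
python3 snap.py l;python3 -c "
import cv2
a=cv2.imread('pics/l.png')[110:320,210:420]; cv2.imwrite('pics/lb.png',cv2.resize(a,None,fx=3.5,fy=2.8,interpolation=2))"
```

```text
12.6167 [ 527.84131582 -203.78245726  140.11755103] [-1.79974437e+02 -7.13914631e-02  8.88912066e+01] 18.042852173082604 [ 0.78225664 -0.53466235 -3.87500235] [ 528.13880051 -203.37826099  140.22449555]
```

View pics/lb.png

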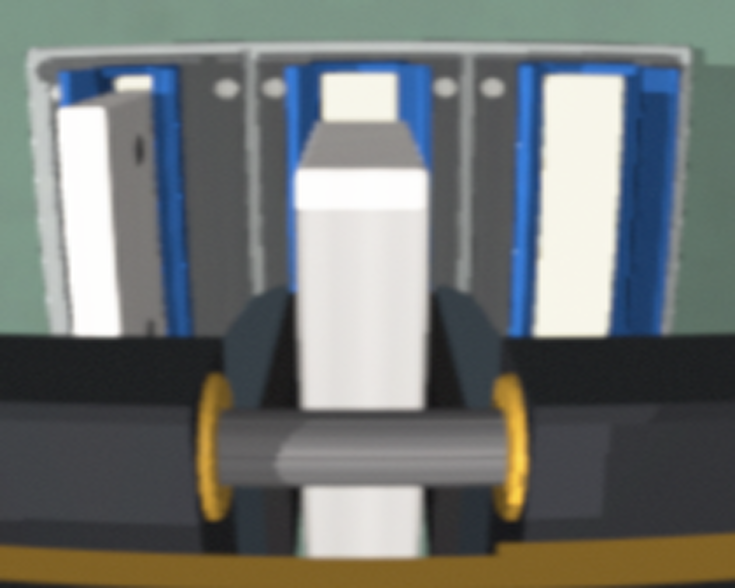

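```bash
python3 - <<'E'
from h import *
import json
cp={k:np.array(v) for k,v in json.load(open("l.json")).items()}
f=lambda x,y,z: np.round(onz(cp,(x+.5)/3.5+210-.5,(y+.5)/2.8+110-.5,z,True),1)
print("plate top",f(295,168,189),f(428,168,189)); print("plate bot",f(315,123,119),f(410,123,119))
print("floor21",f(321,74,14),f(398,74,14),f(321,118,14),f(397,118,14))
print("floor27",f(543,76,14),f(625,76,14),f(534,330,14),f(609,330,14))
print("thin top end",f(60,105,84),f(107,105,84),f(75,335,84),f(120,335,84))
E
```

```text
plate top [ 520.7 -155.7  189. ] [ 538.1 -156.   189. ]
plate bot [ 520.3 -156.6  119. ] [ 538.8 -156.9  119. ]
floor21 [ 517.6 -151.    14. ] [ 539.9 -151.4   14. ] [ 517.3 -167.1   14. ] [ 539.4 -167.5   14. ]
floor27 [ 582.4 -152.4   14. ] [ 607.2 -152.2   14. ] [ 581.5 -250.6   14. ] [ 605.6 -251.4   14. ]
thin top end [ 459.3 -153.4   84. ] [ 470.7 -153.9   84. ] [ 457.1 -224.3   84. ] [ 468.7 -224.3   84. ]
```

{"op": "jog_arm", "data": {
  "deltas": [
    [[0.001,-0.0008,0.03,0,0],[0.001,-0.0008,0.06,0,0],[0.001,-0.0008,0.07,0,0],[0.001,-0.0008,0.08,0,0],[0.001,-0.0008,0.09,0,0],[0.001,-0.0008,0.095,0,0],[0.001,-0.0008,0.1,0,0],[0.001,-0.0008,0.104,0,0],[0.001,-0.0008,0.104,0,0]]
  ]
}}

```text
time_s: 13.42
ee_pos: [527.5, -203.7, 36.6]
ee_rot: [180.0, 0.0, 88.9]
force: [-0.2, 0.3, -3.9]
gripper_width: 17.8
```

{"op": "jog_arm", "data": {
  "deltas": [
    [[0,0,0.001,0,0],[0,0,0.002,0,0],[0,0,0.003,0,0],[0,0,0.003,0,0]]
  ]
}}

```text
time_s: 13.75
ee_pos: [527.7, -203.8, 36.2]
ee_rot: [179.9, 0.0, 88.9]
force: [-3.5, 1.8, 10.3]
gripper_width: 17.8
```

{"op": "jog_arm", "data": {
  "deltas": [
    [[0,0,-0.002,0,0.035],[0,0,-0.002,0,0.035],[0,0,-0.002,0,0.035],[0,0,-0.002,0,0.035],[0,0,-0.04,0,0.035],[0,0,-0.08,0,0.035],[0,0,-0.12,0,0.05],[0.04,-0.015,-0.12,3,0.05],[0.212,-0.078,-0.12,5.7,0.05],[0.212,-0.078,-0.12,5.7,0.05],[0.212,-0.078,-0.12,5.7,0.05],[0.212,-0.078,-0.12,5.7,0.05],[0.212,-0.078,-0.12,5.7,0.05],[0.212,-0.078,-0.12,5.7,0.05],[0.212,-0.078,-0.12,5.7,0.05]]
  ]
}}

```text
time_s: 15.0
ee_pos: [453.2, 10.4, 153.7]
ee_rot: [180.0, 0.0, 83.4]
force: [-0.1, -0.4, -0.7]
gripper_width: 49.9
```

```bash
python3 snap.py m; python3 - <<'E'
from h import *
f=env.grab_frame("scene"); cv2.imwrite("pics/m_scene.png",cv2.resize(f[165:345,270:470,::-1],None,fx=3.3,fy=3.3,interpolation=2))
E
```

```text
15.0 [453.2191397   10.35244264 153.70302289] [1.79952127e+02 2.37442718e-02 8.33544852e+01] 49.856532315966724 [-0.06232861 -0.39374025 -0.70621641] [453.65320148   9.57567113 153.64353369]
```

View pics/m.png

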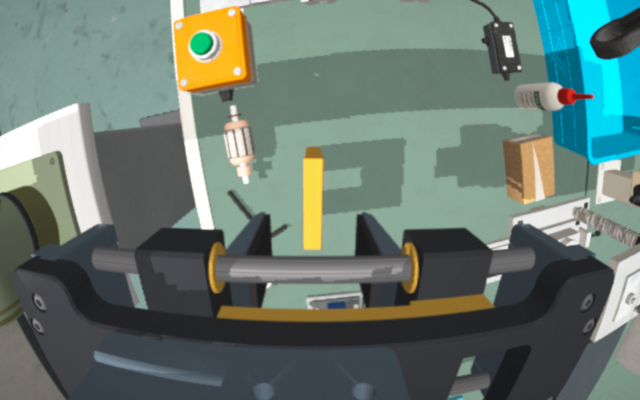

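View pics/m_scene.png

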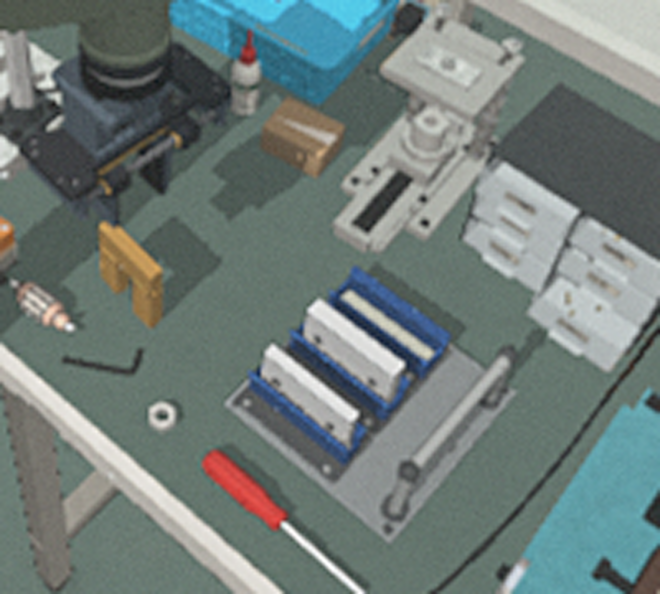

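```bash
python3 - <<'E'
from h import *
import json
cp={k:np.array(v) for k,v in json.load(open("m.json")).items()}
for p in[(304,156),(323,156),(302,248),(322,248)]: print(np.round(onz(cp,*p,95,True),1))
E
```

```text
[451.3  51.5  95. ]
[466.5  49.7  95. ]
[439.7 -28.   95. ]
[457.1 -30.   95. ]
```

{"op": "jog_arm", "data": {
  "deltas": [
    [[0,0,0.04,0,0.05],[0,0,0.08,0,0.05],[0,0,0.1,0,0.05],[0,0,0.104,0,0.05],[0,0,0.104,0,0],[0,0,0.104,0,0],[0,0,0.104,0,0],[0,0,0.104,0,0],[0,0,0.104,0,0],[0,0,0.104,0,0],[0,0,0.104,0,0],[0,0,0.104,0,0]]
  ],
  "grip_force": 40
}}

```text
time_s: 16.1
ee_pos: [453.8, 9.9, 50.5]
ee_rot: [179.9, -0.0, 83.2]
force: [-0.4, -0.4, 5.9]
gripper_width: 15.5
```

{"op": "jog_arm", "data": {
  "deltas": [
    [[0,0,-0.03,0,0],[0,0,-0.07,0,0],[0,0,-0.11,0,0],[-0.025,0.009,-0.13,-3,0],[-0.06,0.021,-0.13,-5.7,0],[-0.1,0.035,-0.13,-5.7,0],[-0.14,0.049,-0.13,-5.7,0],[-0.18,0.062,-0.13,-5.7,0],[-0.22,0.076,-0.13,-5.7,0],[-0.255,0.089,-0.13,-5.7,0],[-0.29,0.101,-0.13,-5.7,0],[-0.31,0.108,-0.13,-5.7,0],[-0.319,0.111,-0.13,-5.7,0],[-0.319,0.111,-0.13,-5.7,0],[-0.319,0.111,-0.13,-5.7,0]]
  ]
}}

```text
time_s: 17.35
ee_pos: [525.0, -318.8, 178.6]
ee_rot: [-179.9, -0.1, 88.9]
force: [-0.0, 0.4, -3.9]
gripper_width: 15.9
```

```bash
python3 snap.py n; python3 - <<'E'
from h import *
f=env.grab_frame("scene"); cv2.imwrite("pics/n_scene.png",cv2.resize(f[165:345,300:500,::-1],None,fx=3.3,fy=3.3,interpolation=2))
E
```

```text
17.35 [ 524.95046085 -318.84486614  178.55983662] [-1.79884128e+02 -1.35823195e-01  8.88937283e+01] 15.859277356674765 [-0.02012054  0.35186806 -3.87982395] [ 525.00618655 -318.28221077  178.92612067]
```

View pics/n.png

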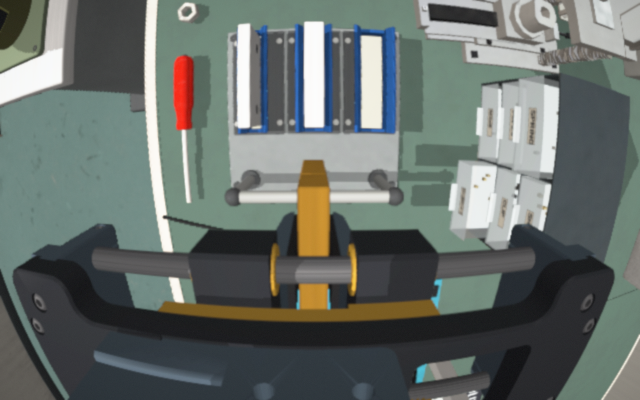

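View pics/n_scene.png

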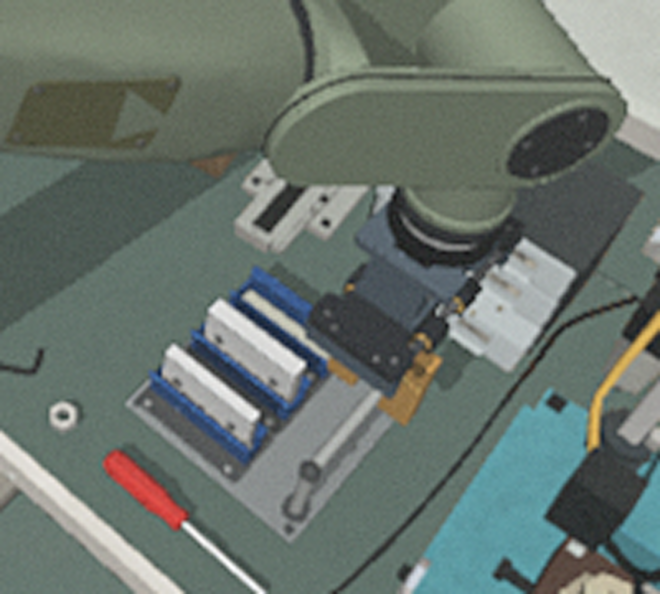

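```bash
python3 - <<'E'
from h import *
import json
im=cv2.imread("pics/n.png"); cv2.imwrite("pics/nb.png",cv2.resize(im[150:270,215:415],None,fx=4,fy=4,interpolation=2))
E
```

```text
(no output)
```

View pics/nb.png

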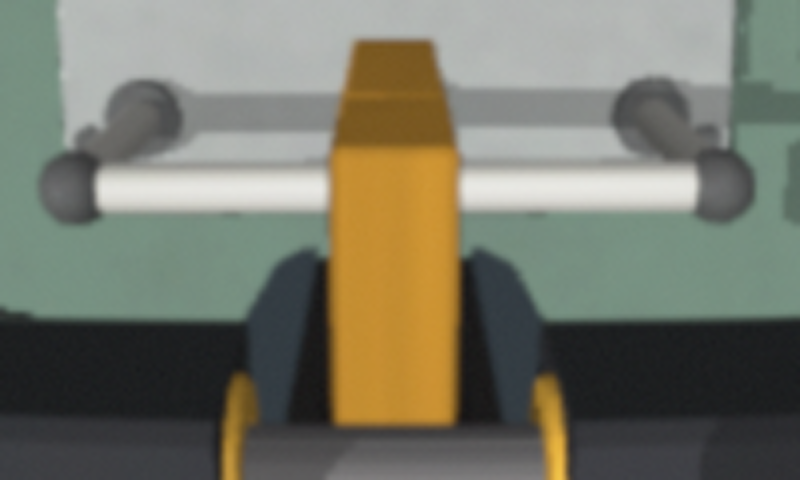

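```bash
python3 - <<'E'
from h import *
import json
cp={k:np.array(v) for k,v in json.load(open("n.json")).items()}
f=lambda x,y,z: np.round(onz(cp,(x+.5)/4+215-.5,(y+.5)/4+150-.5,z,True),1)
print("bar",f(200,165,90),f(200,213,90),f(580,163,90),f(580,212,90))
print("balls",f(72,186,90),f(722,185,90))
print("U top far",f(330,147,223),f(458,147,223),"near",f(332,424,223),f(458,424,223),"bot far",f(355,41,128.3),f(433,41,128.3))
E
```

```text
bar [ 480.5 -313.4   90. ] [ 479.8 -325.    90. ] [ 568.9 -314.5   90. ] [ 569.1 -326.4   90. ]
balls [ 449.2 -317.9   90. ] [ 603.3 -320.4   90. ]
U top far [ 518.8 -279.7  223. ] [ 534.2 -280.   223. ] near [ 517.8 -316.3  223. ] [ 534.1 -316.6  223. ] bot far [ 518.7 -280.   128.3] [ 533.9 -280.3  128.3]
```

{"op": "jog_arm", "data": {
  "deltas": [
    [[0,0,0.025,0,0],[0,0,0.045,0,0],[0,0,0.06,0,0],[0,0,0.075,0,0],[0,0,0.085,0,0],[0,0,0.09,0,0],[0,0,0.09,0,0]]
  ]
}}

```text
time_s: 18.03
ee_pos: [525.2, -318.7, 88.8]
ee_rot: [-179.9, -0.1, 89.0]
force: [-1.0, 0.0, -3.5]
gripper_width: 15.5
```

{"op": "jog_arm", "data": {
  "deltas": [
    [[0,0,0.001,0,0],[0,0,0.002,0,0],[0,0,0.003,0,0],[0,0,0.004,0,0],[0,0,0.004,0,0]]
  ]
}}

```text
time_s: 18.45
ee_pos: [526.1, -320.2, 86.5]
ee_rot: [179.9, 0.0, 88.9]
force: [0.1, 0.9, -0.5]
gripper_width: 15.7
```

```bash
python3 snap.py o; python3 - <<'E'
from h import *
f=env.grab_frame("scene"); cv2.imwrite("pics/o_scene.png",cv2.resize(f[165:345,300:500,::-1],None,fx=3.3,fy=3.3,interpolation=2))
E
```

```text
18.45 [ 526.09688994 -320.23647342   86.50238219] [1.79917095e+02 3.64393065e-02 8.89030167e+01] 15.702684054519109 [ 0.08256244  0.93310071 -0.45085017] [ 526.13781261 -320.2517637    86.49766668]
```

View pics/o.png

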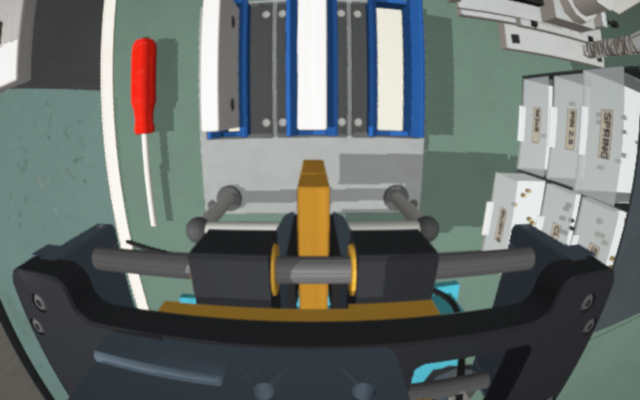

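{"op": "jog_arm", "data": {
  "deltas": [
    [[0,0,0.0007,0,0.0],[0,0,0.0007,0,0.018],[0,0,0.0007,0,0.022],[0,0,0.0007,0,0.03],[0,0,0,0,0.04],[0,0,0,0,0.04],[0,0,0,0,0.04],[0,0,-0.01,0,0.04],[0,0,-0.03,0,0.04],[0,0,-0.06,0,0.04],[0,0,-0.1,0,0.04],[0,0,-0.14,0,0.04],[0,0,-0.14,0,0.04]]
  ]
}}

```text
time_s: 19.63
ee_pos: [529.4, -322.3, 235.5]
ee_rot: [179.2, 0.5, 88.9]
force: [0.9, -0.4, 0.5]
gripper_width: 40.2
```

```bash
python3 snap.py p; python3 - <<'E'
from h import *
im=cv2.imread("pics/p.png"); cv2.imwrite("pics/pb.png",cv2.resize(im[0:270,180:440],None,fx=2.2,fy=2.2,interpolation=2))
E
```

```text
19.6333 [ 529.35009984 -322.26644419  235.53597413] [179.15120217   0.50690676  88.90977158] 40.20182819612309 [ 0.86321347 -0.40320556  0.46996261] [ 528.04403175 -321.41816344  231.72078749]
```

View pics/pb.png

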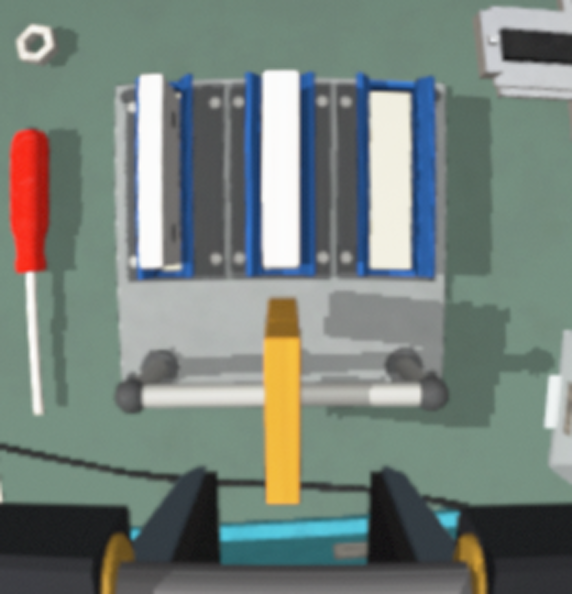

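{"op": "jog_arm", "data": {
  "deltas": [
    [[0,0,-0.04,0,0.04],[0.1,-0.03,-0.06,0,0.04],[0.28,-0.1,-0.06,0,0.04],[0.28,-0.1,-0.06,0,0.04],[0.28,-0.1,-0.06,0,0.04],[0.28,-0.1,-0.06,0,0.04],[0.28,-0.1,-0.06,0,0.04],[0.28,-0.1,-0.06,0,0.04],[0.28,-0.1,-0.06,0,0.04],[0.28,-0.1,-0.06,0,0.04],[0.28,-0.1,-0.06,0,0.04]]
  ]
}}

```text
time_s: 20.6
ee_pos: [431.1, -38.4, 285.4]
ee_rot: [180.0, 0.0, 89.0]
force: [0.8, 0.6, 1.2]
gripper_width: 39.9
```

```bash
python3 - <<'E'
from h import *
f=env.grab_frame("scene"); a=cv2.resize(f[165:345,270:470,::-1],None,fx=3.3,fy=3.3,interpolation=2)
cv2.imwrite("pics/q_scene.png",a)
f=env.grab_frame("top"); cv2.imwrite("pics/q_top.png",cv2.resize(f[130:290,310:490,::-1],None,fx=3.7,fy=3.7,interpolation=2))
cp=env.camera_params("scene")
# expected corner pixels in the scene crop for seated plates / hung packer
P=lambda p: np.round((proj(cp,p)-[270,165])*3.3).astype(int).tolist()
print("thin top near/far",P((463,-155,84)),P((463,-255,84)),"if 10 high",P((463,-155,94)))
print("thick",P((528,-155,84)),P((528,-255,84))); print("U top",P((526,-280,131)),P((526,-360,131)),"legs",P((526,-360,36)))
for l in["u_packer","thin_plate","thick_plate"]:
    print(l,[([round(v) for v in d["xyz"]],round(d["conf"],2)) for d in env.look_for("top",l)])
print(env.state()['time_s'])
E
```

```text
thin top near/far [266, 345] [354, 414] if 10 high [267, 340]
thick [309, 300] [397, 365]
U top [429, 358] [509, 416] legs [485, 464]
u_packer [([522, -309, 126], 0.58)]
thin_plate []
thick_plate [([647, 533, 65], 0.86), ([437, -182, 14], 0.36)]
20.85
```

View pics/q_scene.png

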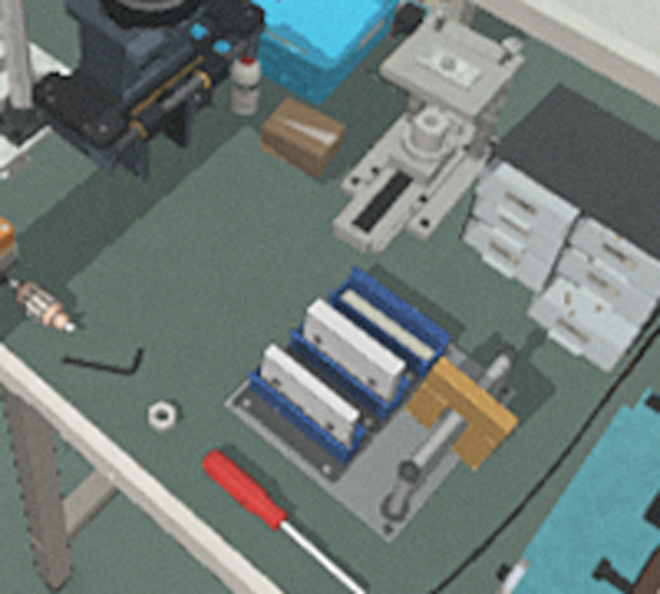

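View pics/q_top.png

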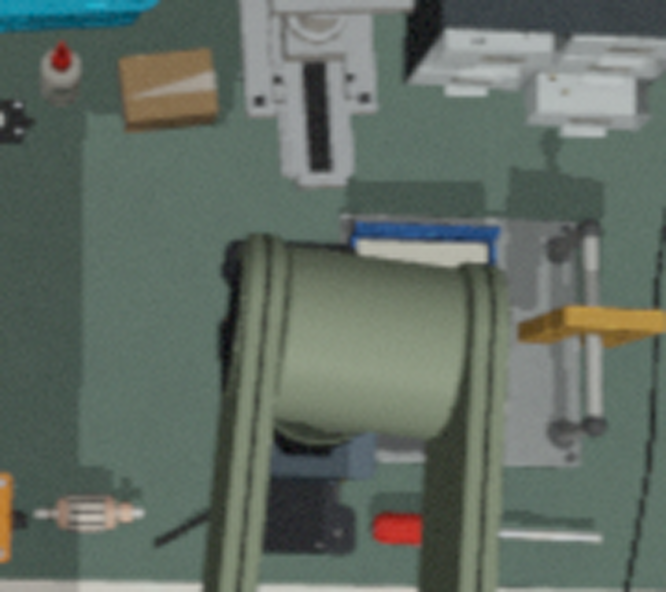

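The scene picture shows both plates seated, with their top edges where I predicted for plates on the slot floor. The thin plate runs from (266,345) to (357,411) and the thick one from (309,300) to (403,368). The packer is level astride the bar, from (435,360) to (515,418), and the other objects are where they were.

```bash
python3 - <<'E'
from workcell import env
print(env.job_done()); s=env.state(); print(s['time_s'],s['force'])
E
```

```text
the job is handed in; nothing more can be done
None
the job is handed in; nothing more can be done
```

All three pieces are put away and the job is handed in, at about 21 s of the 72 s allowed. The 12 mm plate stands in the 15 mm slot, the 18 mm plate in the 21 mm slot, and the brass packer hangs on the bar with its legs down. The 27 mm slot is empty.

**Checks that agreed:**
- **Plates:** Each plate met the floor 14 mm above the height where I gripped it, which is the floor height given. Contact force was about 10 N.
- **Packer:** It came to rest 36 mm above its grip height, as expected for hanging on the bar.
- **Pictures:** The last scene picture shows plate and packer edges within a few pixels of where I predicted. The bystanders in that view have not moved.

**What disagreed or failed:**
- **First grasp:** My first try at the thin plate closed above it without touching it. The wrist pictures showed the fingertips about 17 mm behind the tool point, not 17 mm ahead of it as stated. I gripped lower after that and all three grasps held.
- **Last top picture:** The arm hid both plates in that view. There `look_for` found no thin plate, and for the thick plate it gave the green look-alike and one weak false hit. The final check of the plates therefore rests on the scene camera, the earlier wrist pictures and the contact heights.

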